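# Tea infuser from the right compartment

## Task

The tea infuser is in the compartment of the wooden tea organiser whose lid has the straight bar handle. Lift off only that lid and set it down right way up in the middle of the copper-coloured tray, then take out the infuser and stand it upright in the middle of the top white saucer. Leave the other two lids closed and do not disturb the two glass cups beside the organiser.

Things in the scene. Friction and masses are not known exactly. Their poses are not given: they have to be found in the camera images.
- lid_bar: Wooden box lid 100 x 100 x 48 mm, hollow, open below (walls 7, top 6), 0.22 kg, loose; rests on its compartment's rim, lifts straight off (raise 40 mm to clear the infuser). Origin: centre of underside, z up. Handle: steel bar bridge over the middle, 64 mm long along the lid's y, 14 wide along x, 62 to 82 mm above the origin, posts at y = +-25. Grip it across, closing along the lid's x.
- infuser: Stainless steel tea infuser: upright cylinder, 34 mm diameter, 64 mm tall, 0.09 kg, loose. Origin: centre of underside, z up. Stands under lid_bar, at most 8 mm off the compartment's centre, 16 mm above the worktop; lid off, its upper 34 mm stand above the rim. Grip it near the top, closing along the lid's x: neighbouring lids rise on the y sides only.
- organiser: Fixed wooden tea organiser, 110 mm (x) by 330 mm (y), rim 46 mm above the worktop. Origin: centre of underside. Three compartments in a row along its y, 110 mm between centres, each 80 x 80 mm inside, 30 mm deep, closed by the three lids in any order. Lies across in front of the robot, turned up to 6 degrees. Neighbouring lids rise 48 mm above the rim, their handles up to 36 mm more.
- tray: Copper-coloured aluminium tray, 170 mm (x) by 210 mm (y), fixed, empty, flat floor 4 mm above its origin, rim 10 mm tall and 3 mm thick. Origin: centre of its underside. It lies between robot and organiser, on the left or on the right.
- saucer_in (a point): Centre of the flat floor of the top saucer of a stack of white saucers (146 mm across, fixed). The floor, about 44 mm in radius, lies 21 mm above the worktop; its flaring rim rises 8 mm above the floor. It stands between robot and organiser, on the side where the tray is not.
- lid_ball: Same light wooden box lid as lid_bar (100 x 100 x 48 mm, loose, origin at the centre of its underside), but its steel handle is a ball, 28 mm in diameter, top 84 mm above the origin. Closes another compartment; stays shut. 
- lid_disc: Same light wooden box lid as lid_bar (100 x 100 x 48 mm, loose, origin at the centre of its underside), but its steel handle is a flat round disc, 48 mm in diameter, 8 mm thick, top 70 mm above the origin. Closes another compartment; stays shut. 
- cup_left: Clear drinking glass, 70 mm across the rim, 75 mm tall, loose, standing on the worktop at the left end (+y) of the organiser. Origin at the centre of its underside. A bystander.
- cup_right: Clear drinking glass, 70 mm across the rim, 75 mm tall, loose, standing on the worktop at the right end (-y) of the organiser. Origin at the centre of its underside. A bystander.
Not all that is in view belongs to the job. What is shaped like the lid_bar but turquoise is not meant.

How it is judged:
By the outcome, as a careful person would: the job done as asked, in the order asked, and still so for the second after the job is handed in, with the robot touching nothing.
It also fails if it takes over 56 s, if anything falls off the work surface, if the arm or the gripper's body presses on something with over 40 N, if the wrist force passes 120 N, or if a joint passes its speed limit or range.

## Robot

A 6-joint arm with a two-finger parallel gripper is mounted at the origin on the work surface. World frame = base frame: x ahead of the robot, y to its left, z up, the work surface at z = 0. Lengths are in m, angles in rad, forces in N, time in s.
With the tool pointing down it reaches from about 0.375 to 0.975 m from the base axis. Payload 3.8 kg.
Tool frame: the origin (TCP) lies between the finger pads; the fingertips stand 22 mm ahead of it and the grasp point (between the pads) lies 3 mm ahead of it; z points along the fingers, y is the direction in which the jaws open and shut (so a half turn about z gives the same grasp; the last joint's range is limited). The gripper opens to 85 mm and grips with 20 to 120 N. Pads are 22 mm wide; open, the fingers measure 114 mm over their backs; the gripper's body (76 mm by 85 mm) begins 54 mm behind the grasp point. The pads swing forward as they close: fully open they stand 13 mm farther back than shut.
Start: joints at [1.303, 0.264, 1.604, -0, 1.274, -0.037], TCP at [0.154, 0.657, 0.253] pointing down, gripper open.
Joint ranges: [-2.63, 2.63], [-0.94, 2.18], [0.31, 2.57], [-1.31, 4.45], [0, 2.66], [-2.55, 2.55]. Speed limits (rad/s): [2.57, 2.57, 3.14, 3.14, 3.14, 3.14].

## Interface

Orientations are given as a rotation vector (axis times angle).
In Python, from workcell import * gives the robot as it stands.
- The arm moves only by the tool step_arm, never from a script. Its argument "motion" is a list that holds one entry, the list of rows, each a list of 7 numbers: the finger opening in m, from 0 to 0.0854, then the shift along the world's x, y, z in m, then the turn, a rotation vector about the world's x, y, z in degrees. A call has exactly 8 rows; each row is the pose to reach, as a shift and turn from the pose measured when the call began; what a row does not reach only later rows make up. A row lasts 1/8 s, in which the tool goes at most 62.5 mm and 10.7 degrees, less where a joint would pass 70% of its speed; a pose out of reach is approached as far as the arm can. A call with a gripper value outside its range is refused whole. The fingers move at their own pace and stop on an object; "newtons" is the grip in N (left out, the last holds). Time passes only in rows, so rows that repeat a pose let the fingers close, or fill a call up. It gives the time, the measured TCP pose, the force and the opening at its end, in the units of the state.
- read_state(): the state, without advancing time (a new reading comes with each control period).
- read_camera(name): name is "scene" or "side" or "wrist"; returns (picture, depth): 384x512x3 uint8, blue, green, red; 384x512 float32, m along the optical axis (not along the pixel's ray), 0 where there is no reading.
- get_calibration(name): a dict with "K" (3x3 intrinsics, pixels), "world_from_camera" (4x4, takes a point from camera to world coordinates). Camera axes: x right, y down, z forward; pixel columns grow to the right and rows downward; lengths in m; the calibration is good to about 2 mm. A picture is of the moment at which its call begins: read the wrist's pose just before it. get_calibration takes no time and is no camera call; for the wrist camera it gives the pose at the moment of the call.
- finish_job(): hands the job in, once; it reports no verdict.
Trained networks look in the newest picture that a camera, given by its name, has taken for a name from the list of things; names that differ only in an ending like _2 or _b are one class to them, and where a whole thing is asked for, a point or a joint stands for the part that bears it (a point fixed in the world has none). Each returns a list of dicts, best first, with "score" (0 to 1); they miss things now and then, are a little off and sometimes report something else, mostly with a low value. They report only what shows in the picture. A call takes as long as a camera call. They do not tell look-alikes from the thing itself.
- spot_in(camera, thing): "xyz" ([x, y, z] in m, in the coordinates of the camera as it stood for that picture, good to about 4 mm: the middle of the surface that is visible of it).
- regions_of(camera, thing): "region" (384x512 bool, what is visible of it).
The state is a dict: "time": time; "q": joint angles; "joint_vel": joint speeds; "joint_torque": joint torques, N m; "tool_pos": TCP position; "tcp_rot": TCP orientation; "wrist_force": force on the tool from outside, world axes, zero at the start; "torque": the same for the moment, N m; "width": opening from 0.0 (shut) to 1.0 (fully open).
Only numpy, scipy, OpenCV 4.12 (cv2) and the standard library are available. Lean on these libraries where they do the work, as an engineer would, in place of code of your own. Each camera call takes 0.05 s, during which the arm holds its last target. There are 200 camera calls.

## Working session

There is one attempt and no reset: what is moved stays moved. The work goes in short steps, Python scripts to look and compute and a tool call to move; the robot and the scene stay as the last step left them, time stands still between calls to the robot, and variables do not carry over. Pictures are saved under pics/ and viewed, on a budget of 10 in all, crops included, one or two more only if the job needs it, and the job is handed in when it is done.

Besides the shell and the picture viewer there is one more tool, called after ">>>" as name(argument=value, ...), one argument or row to a line, values as JSON. step_arm: Moves the arm, as the interface text tells. Its arguments: {"type":"object","properties":{"motion":{"type":"array"},"newtons":{"type":"number"}},"required":["motion"]}

```bash
mkdir -p pics
cat > h.py <<'E'
from workcell import *
import numpy as np, cv2
from scipy.spatial.transform import Rotation as R
def cloud(name, depth):
    c=get_calibration(name); K=np.array(c["K"]); T=np.array(c["world_from_camera"])
    v,u=np.indices(depth.shape)
    P=np.stack([(u-K[0,2])/K[0,0]*depth,(v-K[1,2])/K[1,1]*depth,depth],-1)
    return P@T[:3,:3].T+T[:3,3]
def w(name,p):
    T=np.array(get_calibration(name)["world_from_camera"]); return T[:3,:3]@np.array(p)+T[:3,3]
E
python3 - <<'E'
from h import *
s=read_state(); print({k:np.round(v,3) for k,v in s.items()})
a,d=read_camera("scene"); b,e=read_camera("side")
cv2.imwrite("pics/1.png",cv2.resize(np.vstack([a,b]),(0,0),fx=.78,fy=.78))
np.savez("s0.npz",a=a,d=d,b=b,e=e)
for c in("scene","side"):
    print(c,np.round(get_calibration(c)["world_from_camera"],3).tolist())
    for t in("lid_bar","lid_ball","lid_disc","tray","saucer_in","organiser","cup_left","cup_right"):
        print(t,[(np.round(w(c,r["xyz"]),3).tolist(),round(r["score"],2)) for r in spot_in(c,t)])
E
```

```text
{'time': np.float64(0.0), 'q': array([ 1.303,  0.265,  1.605, -0.   ,  1.274, -0.037]), 'joint_vel': array([-0.001,  0.001, -0.   , -0.   ,  0.002,  0.002]), 'joint_torque': array([-0.0000e+00, -5.1510e+01, -3.6732e+01,  0.0000e+00,  1.3000e-02,
       -0.0000e+00]), 'tool_pos': array([0.154, 0.656, 0.252]), 'tcp_rot': array([-0.362, -3.12 ,  0.004]), 'wrist_force': array([0.123, 0.07 , 0.902]), 'torque': array([0.027, 0.021, 0.01 ]), 'width': np.float64(1.002)}
scene [[-0.063, 0.832, -0.551, 1.285], [0.998, 0.052, -0.035, 0.05], [-0.001, -0.552, -0.834, 1.12], [0.0, 0.0, 0.0, 1.0]]
lid_bar [([0.809, 0.033, 0.048], 0.88), ([0.647, -0.082, 0.093], 0.63)]
lid_ball [([0.645, 0.134, 0.095], 0.91)]
lid_disc [([0.655, 0.02, 0.094], 0.9)]
tray [([0.411, -0.227, 0.002], 0.61), ([0.452, 0.226, 0.017], 0.35)]
saucer_in [([0.449, 0.221, 0.016], 0.75)]
organiser [([0.68, 0.043, 0.014], 0.77), ([0.639, -0.327, 0.047], 0.72)]
cup_left [([0.633, 0.363, 0.052], 0.77)]
cup_right [([0.645, -0.325, 0.045], 0.78), ([0.452, 0.224, 0.018], 0.42)]
side [[0.689, -0.557, 0.464, 0.115], [-0.724, -0.512, 0.462, -0.465], [-0.02, -0.654, -0.756, 0.83], [0.0, 0.0, 0.0, 1.0]]
lid_bar [([0.618, -0.094, 0.095], 0.59), ([0.777, 0.022, 0.044], 0.58)]
lid_ball [([0.614, 0.126, 0.098], 0.79)]
lid_disc [([0.613, 0.013, 0.094], 0.8)]
tray [([0.405, -0.23, 0.006], 0.56)]
saucer_in [([0.444, 0.219, 0.024], 0.81)]
organiser [([0.582, -0.03, 0.021], 0.79), ([0.637, 0.357, 0.052], 0.61)]
cup_left [([0.633, 0.356, 0.051], 0.69)]
cup_right [([0.652, -0.322, 0.049], 0.73), ([0.615, 0.127, 0.097], 0.28)]
```

View pics/1.png

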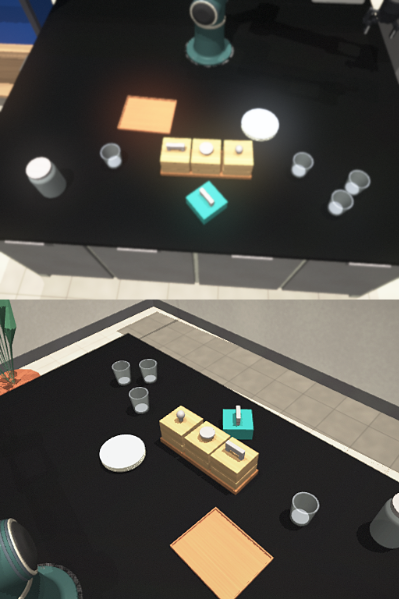

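Run:
```python
from h import *
z=np.load("s0.npz")
for n,k in(("scene","d"),("side","e")):
    d=z[k]; P=cloud(n,d)[d>0]
    m=(P[:,2]>.084)&(P[:,2]<.100)&(P[:,0]>.5)&(P[:,0]<.75)&(abs(P[:,1])<.32)
    Q=P[m]; r=cv2.minAreaRect(Q[:,:2].astype(np.float32)); print(n,"lidtops",r,np.median(Q[:,2]))
    m=(P[:,2]>.115)&(P[:,2]<.14)&(P[:,0]>.5)&(P[:,0]<.75)&(P[:,1]>-.17)&(P[:,1]<-.03)
    Q=P[m]; print("bar",len(Q),cv2.minAreaRect(Q[:,:2].astype(np.float32)),np.median(Q,0),np.percentile(Q[:,2],[5,95]))
    for rg in regions_of(n,"tray")[:1]:
        Q=cloud(n,d)[rg["region"]&(d>0)]; print("tray",cv2.minAreaRect(Q[:,:2].astype(np.float32)),np.median(Q,0))
    for rg in regions_of(n,"saucer_in")[:1]:
        Q=cloud(n,d)[rg["region"]&(d>0)]; print("sauc",len(Q),cv2.minEnclosingCircle(Q[:,:2].astype(np.float32)),np.median(Q,0),np.percentile(Q[:,2],[2,98]))
        T=Q[Q[:,2]>.026]; print(cv2.fitEllipse(T[:,:2].astype(np.float32)))
```

```text
scene lidtops ((0.6333286762237549, 0.024251699447631836), (0.10533078014850616, 0.3212112784385681), 0.6874684691429138) 0.09286378387924166
bar 155 ((0.6359879970550537, -0.08542341738939285), (0.015954531729221344, 0.06258347630500793), 2.0314762592315674) [ 0.63898072 -0.08479825  0.12603205] [0.11685592 0.12997258]
tray ((0.4116685688495636, -0.23308078944683075), (0.21643765270709991, 0.18046264350414276), 86.39353942871094) [ 0.41618574 -0.23084391  0.0033452 ]
sauc 1509 ((0.44771695137023926, 0.22472506761550903), 0.07408750057220459) [0.45097294 0.22433961 0.02111091] [0.0106247  0.02985872]
((0.44975677132606506, 0.2235717624425888), (0.13402235507965088, 0.13456355035305023), 96.96648406982422)
side lidtops ((0.6322278380393982, 0.025894060730934143), (0.10529093444347382, 0.3239164650440216), 0.9671127200126648) 0.0941893695896106
bar 223 ((0.6323335766792297, -0.08520760387182236), (0.06467439234256744, 0.015491655096411705), 89.72769927978516) [ 0.62890438 -0.08773699  0.12735207] [0.11700395 0.13012224]
tray ((0.4148721694946289, -0.2270958423614502), (0.21683163940906525, 0.17834767699241638), 86.23291778564453) [ 0.40792933 -0.23731504  0.00472544]
sauc 2211 ((0.4498995244503021, 0.24015243351459503), 0.08838874101638794) [0.44293707 0.22292175 0.02262263] [0.00950858 0.03074349]
((0.4454581141471863, 0.22578497231006622), (0.13340723514556885, 0.1343904584646225), 154.38629150390625)
```

The pictures show the bar-handled lid as the organiser's −y end compartment (scene ≈ (176,147), side ≈ (235,450)). The turquoise look-alike stands behind the organiser. The tray is on the robot's right (scene (147,113)) and the saucer stack on its left (260,123). I'll move over the lid now.

>>> step_arm(
  motion=[
    [[0.085, 0.03, -0.046, 0, 0, 0, -4.75], [0.085, 0.06, -0.092, 0, 0, 0, -9.5], [0.085, 0.09, -0.138, 0, 0, 0, -14.25], [0.085, 0.12, -0.184, 0, 0, 0, -19], [0.085, 0.15, -0.23, 0, 0, 0, -23.75], [0.085, 0.18, -0.276, 0, 0, 0, -28.5], [0.085, 0.21, -0.322, 0, 0, 0, -33.25], [0.085, 0.24, -0.368, 0, 0, 0, -38]],
  ],
  newtons=40,
)

```text
time: 2.1
tool_pos: [0.3952, 0.2876, 0.2537]
tcp_rot: [1.361, 2.831, 0.001]
wrist_force: [0.7, 1.1, -0.4]
width: 0.994
```

>>> step_arm(
  motion=[
    [[0.085, 0.03, -0.047, 0, 0, 0, -4.75], [0.085, 0.06, -0.094, 0, 0, 0, -9.5], [0.085, 0.09, -0.141, 0, 0, 0, -14.25], [0.085, 0.12, -0.188, 0, 0, 0, -19], [0.085, 0.15, -0.235, 0, 0, 0, -23.75], [0.085, 0.18, -0.282, 0, 0, 0, -28.5], [0.085, 0.21, -0.329, 0, 0, 0, -33.25], [0.085, 0.235, -0.37, 0, 0, 0, -38]],
  ],
)

```text
time: 3.1
tool_pos: [0.6312, -0.0844, 0.2538]
tcp_rot: [2.212, 2.229, 0.002]
wrist_force: [0.3, 1.0, 0.6]
width: 0.993
```

```bash
cat >> h.py <<'E'
def tool():
    s=read_state(); M=R.from_rotvec(s["tcp_rot"]).as_matrix()
    print("t",round(s["time"],2),"tcp",np.round(s["tool_pos"],4),"tooly yaw",round(np.degrees(np.arctan2(M[1,1],M[0,1])),2),"z",np.round(M[:,2],3),"F",np.round(s["wrist_force"],1),"w",round(s["width"],3),"q",np.round(s["q"],2))
def rect(P,m): 
    Q=P[m]; print(len(Q),cv2.minAreaRect(Q[:,:2].astype(np.float32)),np.median(Q,0).round(4))
E
python3 - <<'E'
from h import *
tool()
P0=get_calibration("wrist"); a,d=read_camera("wrist")
cv2.imwrite("pics/2.png",a)
P=cloud("wrist",d); ok=d>0
print(np.round(P0["world_from_camera"],3).tolist())
near=ok&(abs(P[...,0]-.633)<.08)&(abs(P[...,1]+.085)<.075)
rect(P,near&(P[...,2]>.115)&(P[...,2]<.14))
rect(P,near&(P[...,2]>.086)&(P[...,2]<.1))
E
```

```text
t 3.1 tcp [ 0.6312 -0.0844  0.2538] tooly yaw 0.43 z [ 0.002 -0.    -1.   ] F [0.3 1.  0.6] w 0.993 q [-0.17  0.19  1.69  0.    1.26 -0.18]
[[1.0, 0.008, 0.004, 0.631], [0.009, -0.954, -0.301, -0.008], [0.001, 0.301, -0.954, 0.375], [0.0, 0.0, 0.0, 1.0]]
1442 ((0.6383415460586548, -0.09040835499763489), (0.013906926847994328, 0.06424535810947418), 0.5679653286933899) [ 0.6383 -0.0871  0.1288]
15066 ((0.6382122039794922, -0.07540775090456009), (0.10071931779384613, 0.13162750005722046), 0.7218010425567627) [ 0.6365 -0.0675  0.0949]
```

View pics/2.png

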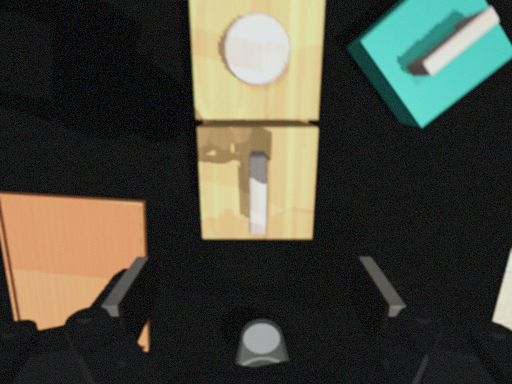

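The wrist picture shows the bar handle at ≈ (258,193) midway between the open jaws and aligned with them. The cup is clear at the bottom. Descending.

>>> step_arm(
  motion=[
    [[0.085, 0.006, -0.0035, -0.02, 0, 0, 0.4], [0.085, 0.006, -0.0035, -0.05, 0, 0, 0.4], [0.085, 0.006, -0.0035, -0.08, 0, 0, 0.4], [0.085, 0.006, -0.0035, -0.105, 0, 0, 0.4], [0.085, 0.006, -0.0035, -0.12, 0, 0, 0.4], [0.085, 0.006, -0.0035, -0.127, 0, 0, 0.4], [0.085, 0.006, -0.0035, -0.131, 0, 0, 0.4], [0.085, 0.006, -0.0035, -0.131, 0, 0, 0.4]],
  ],
)

```text
time: 4.15
tool_pos: [0.6402, -0.0929, 0.1232]
tcp_rot: [2.205, 2.227, 0.001]
wrist_force: [0.0, 0.1, -0.3]
width: 0.995
```

>>> step_arm(
  motion=[
    [[0.04, 0, 0, 0, 0, 0, 0], [0.03, 0, 0, 0, 0, 0, 0], [0.02, 0, 0, 0, 0, 0, 0], [0.0, 0, 0, 0, 0, 0, 0], [0.0, 0, 0, 0, 0, 0, 0], [0.0, 0, 0, 0, 0, 0, 0], [0.0, 0, 0, 0, 0, 0, 0], [0.0, 0, 0, 0, 0, 0, 0]],
  ],
)

```text
time: 5.15
tool_pos: [0.6401, -0.093, 0.1234]
tcp_rot: [2.205, 2.227, 0.001]
wrist_force: [-2.3, -0.0, 2.8]
width: 0.156
```

>>> step_arm(
  motion=[
    [[0.0, 0, 0, 0.005, 0, 0, 0], [0.0, 0, 0, 0.015, 0, 0, 0], [0.0, 0, 0, 0.03, 0, 0, 0], [0.0, 0, 0, 0.05, 0, 0, 0], [0.0, 0, 0, 0.07, 0, 0, 0], [0.0, 0, 0, 0.09, 0, 0, 0], [0.0, 0, 0, 0.1, 0, 0, 0], [0.0, 0, 0, 0.1, 0, 0, 0]],
  ],
)

```text
time: 6.15
tool_pos: [0.6408, -0.0931, 0.2249]
tcp_rot: [2.204, 2.226, 0.003]
wrist_force: [0.4, 0.5, -1.3]
width: 0.156
```

Run:
```python
from h import *
tool()
a,d=read_camera("scene"); b,e=read_camera("side"); 
cv2.imwrite("pics/3.png",np.hstack([a[100:300,120:400],b[80:280,120:400]]))
P=cloud("side",e)
m=(e>0)&(P[...,2]>.184)&(P[...,2]<.205)&(abs(P[...,0]-.635)<.08)&(abs(P[...,1]+.085)<.08); rect(P,m)
# infuser top
for n,dd in(("scene",d),("side",e)):
    P=cloud(n,dd); m=(dd>0)&(P[...,2]>.07)&(P[...,2]<.086)&(abs(P[...,0]-.635)<.04)&(abs(P[...,1]+.085)<.03); 
    if m.sum()>5: rect(P,m)
    print([(w(n,r["xyz"]).round(3),round(r["score"],2)) for r in spot_in(n,"infuser")])
```

```text
t 6.15 tcp [ 0.6408 -0.0931  0.2249] tooly yaw 0.58 z [ 0.008 -0.005 -1.   ] F [ 0.4  0.5 -1.3] w 0.156 q [-0.18  0.23  1.7  -0.    1.2  -0.19]
1340 ((0.6386556029319763, -0.08481734246015549), (0.10305789858102798, 0.10192519426345825), 0.8701459169387817) [ 0.6196 -0.1007  0.1943]
16 ((0.6522258520126343, -0.0829906016588211), (0.0055385795421898365, 0.022016527131199837), 8.242772102355957) [ 0.6517 -0.0831  0.0755]
[]
105 ((0.6275683045387268, -0.08456315845251083), (0.020581664517521858, 0.031473465263843536), 14.887121200561523) [ 0.6267 -0.0862  0.0789]
[(array([ 0.617, -0.093,  0.06 ]), 0.57)]
```

View pics/3.png

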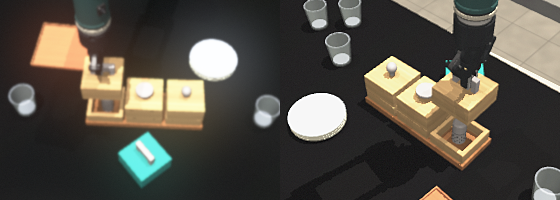

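The lid hangs level from the gripper and the infuser stands exposed in its compartment (side crop ≈ (459,130)). The other lids are still closed. Carrying the lid to the tray.

>>> step_arm(
  motion=[
    [[0.0, -0.015, -0.01, 0, 0, 0, -0.5], [0.0, -0.045, -0.03, 0, 0, 0, -1], [0.0, -0.085, -0.054, 0, 0, 0, -2], [0.0, -0.13, -0.083, 0, 0, 0, -3], [0.0, -0.17, -0.109, -0.01, 0, 0, -4], [0.0, -0.205, -0.131, -0.03, 0, 0, -4.5], [0.0, -0.222, -0.142, -0.05, 0, 0, -4.5], [0.0, -0.227, -0.145, -0.06, 0, 0, -4.5]],
  ],
  newtons=60,
)

```text
time: 7.35
tool_pos: [0.4096, -0.2379, 0.1604]
tcp_rot: [2.297, 2.139, -0.003]
wrist_force: [-0.0, -0.8, -1.8]
width: 0.154
```

Run:
```python
from h import *
tool()
for n in("scene","side"):
    a,d=read_camera(n); P=cloud(n,d)
    z=read_state()["tool_pos"][2]-.030
    rect(P,(d>0)&(abs(P[...,2]-z)<.008)&(abs(P[...,0]-.414)<.09)&(abs(P[...,1]+.23)<.09))
    for i,v in((0,.413),(1,-.23)): pass
    t=(d>0)&(abs(P[...,0]-.414)<.13)&(abs(P[...,1]+.23)<.14)&(P[...,2]>.006)&(P[...,2]<.015)
    rect(P,t)
```

```text
t 7.35 tcp [ 0.4096 -0.2379  0.1604] tooly yaw -4.07 z [ 0.    -0.003 -1.   ] F [-0.  -0.8 -1.8] w 0.154 q [-0.58 -0.04  2.12 -0.    1.06 -0.5 ]
665 ((0.4123150408267975, -0.23072966933250427), (0.10153597593307495, 0.1042880117893219), 86.25395202636719) [ 0.4306 -0.2206  0.1298]
385 ((0.4197288453578949, -0.24808353185653687), (0.25735387206077576, 0.20670337975025177), 80.54634857177734) [ 0.436  -0.2027  0.0077]
1698 ((0.40933969616889954, -0.22906705737113953), (0.10139095038175583, 0.10166890919208527), 86.35572814941406) [ 0.3858 -0.2524  0.1306]
1346 ((0.41138818860054016, -0.2294752597808838), (0.21108891069889069, 0.17115885019302368), 86.81768798828125) [ 0.3761 -0.2735  0.0072]
```

>>> step_arm(
  motion=[
    [[0.0, 0.002, 0, -0.015, 0, 0, 0], [0.0, 0.002, 0, -0.035, 0, 0, 0], [0.0, 0.002, 0, -0.052, 0, 0, 0], [0.0, 0.002, 0, -0.064, 0, 0, 0], [0.0, 0.002, 0, -0.07, 0, 0, 0], [0.0, 0.002, 0, -0.073, 0, 0, 0], [0.0, 0.002, 0, -0.075, 0, 0, 0], [0.0, 0.002, 0, -0.076, 0, 0, 0]],
  ],
)

```text
time: 8.45
tool_pos: [0.4131, -0.2377, 0.085]
tcp_rot: [2.295, 2.14, -0.002]
wrist_force: [-0.4, 0.6, -1.4]
width: 0.152
```

>>> step_arm(
  motion=[
    [[0.0, 0, 0, -0.001, 0, 0, 0], [0.0, 0, 0, -0.002, 0, 0, 0], [0.0, 0, 0, -0.003, 0, 0, 0], [0.0, 0, 0, -0.0035, 0, 0, 0], [0.0, 0, 0, -0.004, 0, 0, 0], [0.0, 0, 0, -0.0045, 0, 0, 0], [0.0, 0, 0, -0.0045, 0, 0, 0], [0.0, 0, 0, -0.0045, 0, 0, 0]],
  ],
)

```text
time: 9.45
tool_pos: [0.413, -0.2376, 0.0814]
tcp_rot: [2.296, 2.14, -0.003]
wrist_force: [-3.3, 3.6, 7.3]
width: 0.15
```

Contact felt (7 N). Release, then rise.

>>> step_arm(
  motion=[
    [[0.02, 0, 0, 0, 0, 0, 0], [0.03, 0, 0, 0, 0, 0, 0], [0.045, 0, 0, 0, 0, 0, 0], [0.06, 0, 0, 0.002, 0, 0, 0], [0.075, 0, 0, 0.01, 0, 0, 0], [0.085, 0, 0, 0.03, 0, 0, 0], [0.085, 0, 0, 0.06, 0, 0, 0], [0.085, 0, 0, 0.1, 0, 0, 0]],
  ],
)

```text
time: 10.45
tool_pos: [0.4124, -0.2372, 0.182]
tcp_rot: [2.297, 2.141, -0.003]
wrist_force: [0.4, -0.3, -0.2]
width: 0.998
```

>>> step_arm(
  motion=[
    [[0.085, 0.02, 0.012, 0.02, 0, 0, 0.5], [0.085, 0.05, 0.034, 0.04, 0, 0, 1], [0.085, 0.085, 0.056, 0.06, 0, 0, 2], [0.085, 0.12, 0.08, 0.06, 0, 0, 3], [0.085, 0.155, 0.103, 0.06, 0, 0, 4], [0.085, 0.185, 0.123, 0.06, 0, 0, 4.5], [0.085, 0.21, 0.14, 0.06, 0, 0, 5], [0.085, 0.223, 0.15, 0.06, 0, 0, 5]],
  ],
)

```text
time: 11.45
tool_pos: [0.6364, -0.0863, 0.2423]
tcp_rot: [2.2, 2.241, -0.003]
wrist_force: [0.3, -0.2, 0.4]
width: 0.996
```

Run:
```python
from h import *
tool()
c,f=read_camera("wrist"); P=cloud("wrist",f)
rect(P,(f>0)&(abs(P[...,2]-.080)<.006)&(abs(P[...,0]-.635)<.04)&(abs(P[...,1]+.085)<.035))
Q=spot_in("wrist","infuser"); print([(w("wrist",r["xyz"]).round(4),round(r["score"],2)) for r in Q])
a,d=read_camera("scene"); b,e=read_camera("side")
for n,d in(("scene",d),("side",e)):
    P=cloud(n,d); rect(P,(d>0)&(abs(P[...,2]-.052)<.009)&(abs(P[...,0]-.414)<.09)&(abs(P[...,1]+.23)<.09))
    rect(P,(d>0)&(abs(P[...,2]-.080)<.006)&(abs(P[...,0]-.635)<.04)&(abs(P[...,1]+.085)<.035))
cv2.imwrite("pics/4.png",np.hstack([c,cv2.resize(b,None,fx=.55,fy=1)[:, :281]]))
```

```text
t 11.45 tcp [ 0.6364 -0.0863  0.2423] tooly yaw 1.05 z [-0.    -0.002 -1.   ] F [ 0.3 -0.2  0.4] w 0.996 q [-0.17  0.21  1.69 -0.    1.24 -0.19]
1098 ((0.6382008194923401, -0.08153598755598068), (0.03207414597272873, 0.033677779138088226), 0.36788198351860046) [ 0.6381 -0.0803  0.0806]
[(array([ 0.6351, -0.075 ,  0.079 ]), 0.76)]
647 ((0.4147820472717285, -0.23132547736167908), (0.10170436650514603, 0.10612189769744873), 86.34809112548828) [ 0.4324 -0.2314  0.051 ]
95 ((0.6379587054252625, -0.08342854678630829), (0.031439606100320816, 0.03228705748915672), 23.2304630279541) [ 0.6394 -0.0833  0.0783]
2228 ((0.41281166672706604, -0.22905120253562927), (0.10154271125793457, 0.10177453607320786), 86.13172149658203) [ 0.4023 -0.2348  0.0526]
133 ((0.6339882016181946, -0.08347321301698685), (0.03201138973236084, 0.03015441633760929), 39.55552291870117) [ 0.6323 -0.0845  0.0796]
```

View pics/4.png

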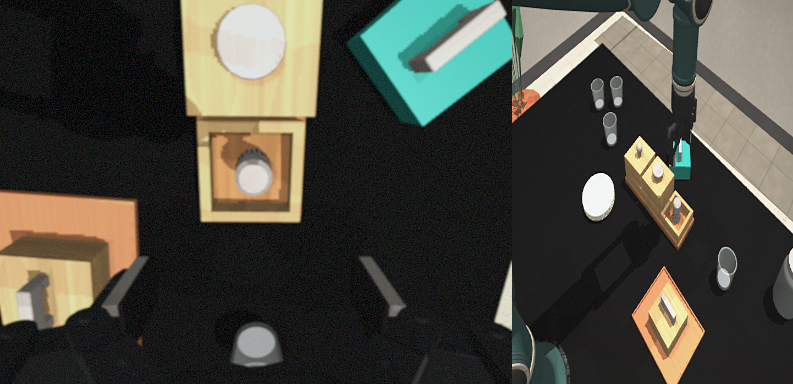

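The lid sits upright in the middle of the tray, at about (0.414,−0.230). The infuser (wrist picture ≈ (253,173)) stands at about (0.637,−0.083). Descending on it.

>>> step_arm(
  motion=[
    [[0.085, 0.0, 0.003, -0.03, 0, 0, 0], [0.085, 0, 0.003, -0.07, 0, 0, 0], [0.085, 0, 0.003, -0.11, 0, 0, 0], [0.085, 0, 0.003, -0.14, 0, 0, 0], [0.085, 0, 0.003, -0.16, 0, 0, 0], [0.085, 0, 0.003, -0.172, 0, 0, 0], [0.085, 0, 0.003, -0.177, 0, 0, 0], [0.085, 0, 0.003, -0.177, 0, 0, 0]],
  ],
  newtons=40,
)

```text
time: 12.65
tool_pos: [0.6353, -0.0846, 0.0656]
tcp_rot: [2.201, 2.239, -0.004]
wrist_force: [0.3, -0.3, 0.4]
width: 0.997
```

>>> step_arm(
  motion=[
    [[0.055, 0, 0, 0, 0, 0, 0], [0.045, 0, 0, 0, 0, 0, 0], [0.035, 0, 0, 0, 0, 0, 0], [0.01, 0, 0, 0, 0, 0, 0], [0.01, 0, 0, 0, 0, 0, 0], [0.01, 0, 0, 0, 0, 0, 0], [0.01, 0, 0, 0, 0, 0, 0], [0.01, 0, 0, 0, 0, 0, 0]],
  ],
)

```text
time: 13.65
tool_pos: [0.6358, -0.0847, 0.0662]
tcp_rot: [2.2, 2.239, -0.003]
wrist_force: [-0.5, 0.9, 4.9]
width: 0.387
```

>>> step_arm(
  motion=[
    [[0.01, 0, 0, 0.01, 0, 0, 0], [0.01, 0, 0, 0.03, 0, 0, 0], [0.01, 0, 0, 0.055, 0, 0, 0], [0.01, 0, 0, 0.085, 0, 0, 0], [0.01, 0, 0, 0.11, 0, 0, 0], [0.01, 0, 0, 0.13, 0, 0, 0], [0.01, 0, 0, 0.14, 0, 0, 0], [0.01, 0, 0, 0.14, 0, 0, 0]],
  ],
)

```text
time: 14.65
tool_pos: [0.6361, -0.0847, 0.2071]
tcp_rot: [2.2, 2.238, -0.001]
wrist_force: [-0.5, 0.5, -0.3]
width: 0.385
```

>>> step_arm(
  motion=[
    [[0.01, -0.02, 0.01, 0, 0, 0, 0], [0.01, -0.05, 0.04, 0, 0, 0, 0], [0.01, -0.08, 0.085, 0, 0, 0, 0], [0.01, -0.11, 0.135, 0, 0, 0, 0], [0.01, -0.14, 0.19, 0, 0, 0, 0], [0.01, -0.163, 0.24, 0, 0, 0, 0], [0.01, -0.18, 0.28, 0, 0, 0, 0], [0.01, -0.187, 0.308, 0, 0, 0, 0]],
  ],
)

```text
time: 15.65
tool_pos: [0.447, 0.2246, 0.2056]
tcp_rot: [2.198, 2.241, -0.005]
wrist_force: [-0.3, 0.4, -1.0]
width: 0.385
```

Run:
```python
from h import *
tool()
ims=[]
for n in("scene","side"):
    a,d=read_camera(n); P=cloud(n,d); ims.append(a)
    print(n,[(w(n,r["xyz"]).round(4),round(r["score"],2)) for r in spot_in(n,"infuser")])
    for r in regions_of(n,"infuser")[:1]:
        Q=P[r["region"]&(d>0)]; print(len(Q),np.percentile(Q,[2,50,98],axis=0).round(4).tolist())
    ok=(d>0)&(np.hypot(P[...,0]-.4475,P[...,1]-.2245)<.085)&(P[...,2]>.026)&(P[...,2]<.035)
    Q=P[ok]; print(cv2.fitEllipse(Q[:,:2].astype(np.float32)))
cv2.imwrite("pics/5.png",np.hstack([ims[0][60:300,240:440],ims[1][120:360,60:340]]))
```

```text
t 15.65 tcp [0.447  0.2246 0.2056] tooly yaw 1.09 z [-0.001 -0.004 -1.   ] F [-0.3  0.4 -1. ] w 0.385 q [ 0.42 -0.03  2.02 -0.    1.15  0.4 ]
scene [(array([0.4564, 0.2166, 0.1726]), 0.6)]
((0.4492952823638916, 0.22413088381290436), (0.13476425409317017, 0.13554826378822327), 116.03256225585938)
side [(array([0.4358, 0.2145, 0.1976]), 0.79)]
333 [[0.4313, 0.208, 0.1582], [0.4435, 0.2127, 0.1948], [0.4579, 0.2318, 0.2208]]
((0.445853054523468, 0.22583569586277008), (0.13355043530464172, 0.1341930627822876), 149.11614990234375)
```

View pics/5.png

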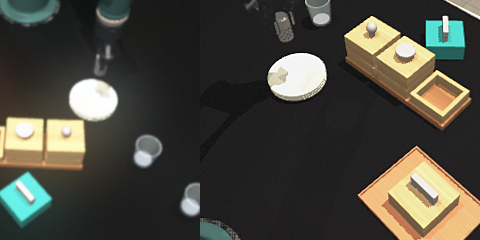

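The infuser hangs upright over the saucer, the compartment is empty, the other lids are closed and the lid is on the tray. Lowering.

>>> step_arm(
  motion=[
    [[0.01, 0, 0, -0.02, 0, 0, 0], [0.01, 0, 0, -0.05, 0, 0, 0], [0.01, 0, 0, -0.08, 0, 0, 0], [0.01, 0, 0, -0.102, 0, 0, 0], [0.01, 0, 0, -0.117, 0, 0, 0], [0.01, 0, 0, -0.125, 0, 0, 0], [0.01, 0, 0, -0.128, 0, 0, 0], [0.01, 0, 0, -0.129, 0, 0, 0]],
  ],
)

```text
time: 16.95
tool_pos: [0.4495, 0.2225, 0.0778]
tcp_rot: [2.2, 2.237, -0.002]
wrist_force: [0.6, -0.1, -1.1]
width: 0.388
```

>>> step_arm(
  motion=[
    [[0.01, -0.001, 0.0005, -0.002, 0, 0, 0], [0.01, -0.002, 0.001, -0.004, 0, 0, 0], [0.01, -0.002, 0.001, -0.005, 0, 0, 0], [0.01, -0.002, 0.001, -0.0055, 0, 0, 0], [0.01, -0.002, 0.001, -0.006, 0, 0, 0], [0.01, -0.002, 0.001, -0.0065, 0, 0, 0], [0.01, -0.002, 0.001, -0.007, 0, 0, 0], [0.01, -0.002, 0.001, -0.007, 0, 0, 0]],
  ],
)

```text
time: 17.95
tool_pos: [0.4477, 0.2236, 0.0713]
tcp_rot: [2.2, 2.237, -0.002]
wrist_force: [-0.9, -0.5, 3.0]
width: 0.386
```

>>> step_arm(
  motion=[
    [[0.036, 0, 0, 0, 0, 0, 0], [0.04, 0, 0, 0, 0, 0, 0], [0.046, 0, 0, 0, 0, 0, 0], [0.055, 0, 0, 0, 0, 0, 0], [0.065, 0, 0, 0, 0, 0, 0], [0.075, 0, 0, 0, 0, 0, 0], [0.085, 0, 0, 0, 0, 0, 0], [0.085, 0, 0, 0, 0, 0, 0]],
  ],
)

```text
time: 18.95
tool_pos: [0.4476, 0.2236, 0.0713]
tcp_rot: [2.2, 2.237, -0.002]
wrist_force: [-0.8, 0.6, -0.0]
width: 0.998
```

>>> step_arm(
  motion=[
    [[0.085, 0, 0, 0.01, 0, 0, 0], [0.085, 0, 0, 0.03, 0, 0, 0], [0.085, 0, 0, 0.06, 0, 0, 0], [0.085, 0, 0, 0.1, 0, 0, 0], [0.085, 0, 0, 0.14, 0, 0, 0], [0.085, 0, 0, 0.17, 0, 0, 0], [0.085, 0, 0, 0.18, 0, 0, 0], [0.085, 0, 0, 0.18, 0, 0, 0]],
  ],
)

```text
time: 19.95
tool_pos: [0.4478, 0.2236, 0.2517]
tcp_rot: [2.2, 2.237, -0.0]
wrist_force: [-0.4, 0.5, -0.3]
width: 0.997
```

Run:
```python
from h import *
tool()
ims=[]
for n in("scene","side","wrist"):
    a,d=read_camera(n); P=cloud(n,d); ims.append(a); print(n)
    for h,x,y,r in((.085,.4475,.225,.05),(.052,.414,-.23,.08)):
        m=(d>0)&(abs(P[...,2]-h)<.008)&(abs(P[...,0]-x)<r)&(abs(P[...,1]-y)<r)
        if m.sum()>5: rect(P,m)
    if n!="wrist":
        for t in("cup_left","cup_right"): print(t,[w(n,r["xyz"]).round(3) for r in spot_in(n,t)[:1]])
    else:
        Q=P[(d>0)&(np.hypot(P[...,0]-.4475,P[...,1]-.225)<.085)&(P[...,2]>.026)&(P[...,2]<.035)]; print(cv2.fitEllipse(Q[:,:2].astype(np.float32)))
cv2.imwrite("pics/6.png",cv2.resize(np.vstack([np.hstack(ims[:2]),np.hstack([ims[2],ims[2]*0])]),(0,0),fx=.75,fy=.75))
```

```text
t 19.95 tcp [0.4478 0.2236 0.2517] tooly yaw 0.96 z [ 0.003 -0.003 -1.   ] F [-0.4  0.5 -0.3] w 0.997 q [ 0.42 -0.07  1.97 -0.    1.24  0.4 ]
scene
82 ((0.45249882340431213, 0.22448071837425232), (0.0331367626786232, 0.030198276042938232), 89.57904815673828) [0.4532 0.2227 0.0828]
691 ((0.4156503677368164, -0.23054900765419006), (0.10210439562797546, 0.10808947682380676), 86.60572052001953) [ 0.4278 -0.2269  0.0508]
cup_left [array([0.632, 0.363, 0.053])]
cup_right [array([ 0.639, -0.327,  0.047])]
side
126 ((0.4465474486351013, 0.22319719195365906), (0.03193807974457741, 0.03234386816620827), 80.81998443603516) [0.4442 0.2204 0.0841]
2209 ((0.41292455792427063, -0.2292443811893463), (0.1010526493191719, 0.10174081474542618), 86.07781219482422) [ 0.4024 -0.2344  0.0525]
cup_left [array([0.634, 0.357, 0.052])]
cup_right [array([ 0.651, -0.321,  0.051])]
wrist
1104 ((0.44947561621665955, 0.22604721784591675), (0.03239333629608154, 0.03332626819610596), 1.7857067584991455) [0.4494 0.2273 0.0859]
((0.44823822379112244, 0.2257540374994278), (0.13283513486385345, 0.13290947675704956), 144.38693237304688)
```

View pics/6.png

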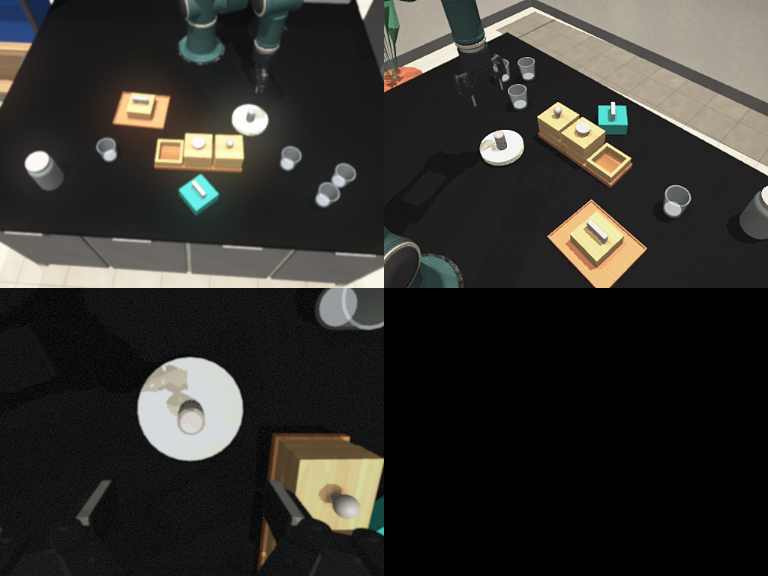

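The final pictures show the infuser upright in the saucer's centre (scene (250,116)). The lid is upright mid-tray (140,105), the other lids are shut, and the cups are where they were. Handing in.

```bash
python3 -c "
from workcell import *
print(finish_job(), read_state()['time'])"
```

```text
the job is handed in; nothing more can be done
the job is handed in; nothing more can be done
```

The job is done and handed in at about 20 s of the 56 s allowed. I lifted off only the bar-handled lid and set it right way up in the tray. I then took out the infuser and stood it on the top saucer.

| Check | Measured | Target |
|---|---|---|
| Lid centre | about (0.414, −0.230) | tray centre about (0.413, −0.230) |
| Infuser top, wrist camera | (0.449, 0.226) | saucer centre (0.448, 0.226) in the same picture |

- **Camera agreement:** the scene and side cameras differ from each other by about 6 mm on the infuser. Both still put it within about 4 mm of the saucer centre that the same camera gave.
- **Left alone:** the ball and disc lids are still shut. Both cups read within about 6 mm of their first readings, which is close to the network's own error.
- **Robot at hand-in:** the gripper was open and well clear of everything. The largest force reading at the end of any move was about 9 N, while setting down the lid.
- **Off-centre grip:** I gripped the lid's bar about 8 mm off its middle and allowed for that when placing it. No other check failed.

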